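# Click the fitting test box shut and hold its dead-man valve at the setting

## Task

The fitting is already coupled up inside the steel test box on the bench. Press the box's lid right down until its catch snaps and it stays fully shut; only then pull the valve's spring-return lever round from its stop until its needle stands opposite the setting pointer clamped on the dial, and keep it there: finish while still holding the lever at the mark, since it springs closed if let go. Leave the loose things on and round the rig where they are.

Things in the scene. Friction and masses are not known exactly. Their poses are not given: they have to be found in the camera images.
- lid (a joint): angle of the test box's lid, rad: 0 fully shut, grows as it opens upward (at most 1.3). A stiff friction hinge keeps it wherever it is left. A spring roller catch in the middle of the front edge stops it at about 0.055 until it is pressed past with about 13 N at the front rail; it then snaps to 0 and stays.
- lid_hinge (a point): point on the lid's hinge line, middle of the box's far rim, 139 mm above the bench, level with the lid's underside. Its frame turns with the lid: y along the hinge (the box's left, seen from the robot), -x from the hinge towards the lid's front edge, z out of the lid's outer face.
- lid_press (a point): middle of the outer (upper) face of the lid's flat front rail, 235 mm from the hinge line; same frame as lid_hinge. The lid is 260 x 260 mm, 6 mm thick, a steel frame with a clear window; the front rail is 50 mm wide (210 to 260 mm from the hinge) and is the place to press. The box is 260 x 260 mm, its rim 138 mm above the bench.
- handle: lever of the spring-return ball valve standing to the right of the box (seen from the robot). Origin on its vertical axis, 158 mm above the bench; +x along the lever, z up. At rest it points away from the box; it turns clockwise seen from above, its end coming towards the robot, up to 1.57 rad. The spring resists with 0.7 N m at rest plus 0.5 N m per rad: 6 to 11 N at the sleeve.
- handle_grip (a point): middle of the lever's black rubber sleeve, where to take it: 120 mm out from the axis, 160 mm above the bench; frame as the handle's. The sleeve is 24 mm wide, 14 mm high and runs from 85 to 165 mm out. Below it is free space down to a pipe 90 mm above the bench.
- setting: setting pointer: small steel clamp with a screw and a point, fixed on the rim of the valve's dial (a quarter-round plate, 148 mm high) opposite the lever, 65 to 98 mm from the axis, up to 167 mm high. Origin on the valve's axis; its +x is where the lever's +x must point, 0.4 to 1.2 rad clockwise of rest. Then the lever's thin black needle (62 mm, on its other side) stands opposite the point.
- leak_bottle: bystander: white plastic bottle, 58 mm across, 165 mm high, standing to the right of the rig; origin under its centre
- spanner: bystander: flat steel spanner 160 mm long, lying on the front right of the rig's 8 mm base plate; origin under its middle
- nipple: bystander: red-primed pipe nipple, 60 mm across, 100 mm high, standing to the left of the rig; origin under its centre
- groove_roll: bystander: dark steel grooving roll, 76 mm across, 55 mm high, standing on the rig's 8 mm base plate behind the lever; origin under its centre

How it is judged:
By the outcome, as a careful person would: the job done as asked, in the order asked, and still so for the second after the job is handed in, while the arm keeps its last pose, push and grip.
It also fails if it takes over 51 s, if anything falls off the work surface, if the arm or the gripper's body presses on something with over 40 N, if the wrist force passes 120 N, or if a joint passes its speed limit or range.

## Robot

A 6-joint arm with a two-finger parallel gripper is mounted at the origin on the work surface. World frame = base frame: x ahead of the robot, y to its left, z up, the work surface at z = 0. Lengths are in mm, angles in rad, forces in N, time in s.
With the tool pointing down it reaches from about 375 to 900 mm from the base axis. Payload 3.1 kg.
Tool frame: the origin (TCP) lies on the centre line of the jaws, within the pads' length; the fingertips stand 22 mm ahead of it and the grasp point (between the pads) lies 3 mm ahead of it; z points along the fingers, y is the line along which they close (so a half turn about z gives the same grasp; the last joint's range is limited). The gripper opens to 87 mm and grips with 3 to 60 N. Pads are 19 mm wide; open, the fingers measure 117 mm over their backs; the gripper's body (75 mm by 190 mm) begins 51 mm behind the grasp point.
Start: joints at [0.98, 0.527, 1.433, -0, 1.181, -0.178], TCP at [250.693, 572.494, 244.548] pointing down, gripper open.
Joint ranges: [-3.08, 3.08], [-0.75, 2.2], [0.22, 2.44], [-1.43, 4.57], [0, 2.65], [-2.85, 2.85]. Speed limits (rad/s): [2.79, 2.79, 3.14, 3.14, 3.14, 3.14].

## Interface

Orientations are given as [roll, pitch, yaw] about the fixed x, y, z axes, in that order (R = Rz(yaw) Ry(pitch) Rx(roll)).
In Python, from station import bot gives the robot as it stands.
- The arm moves only by the shell command python3 -m crank 'ROWS' [FORCE]. ROWS is JSON, a list of rows, each a list of 3 entries, a list of its own where there are three numbers: the shift along the tool's x, y, z in cm, then the turn about the tool's z in degrees, then the closure, from -1 (fully open) to 1 (shut). In form: [[[x, y, z], yaw, grip], ...]. A call has 1 to 12 rows; each row shifts and turns the commanded pose from where the row before left it, along the tool's axes as they then stand; what a row does not reach is not made up. A row lasts 1/12 s, in which the tool goes at most 41.7 mm and 7.16 degrees, less where a joint would pass 70% of its speed; a pose out of reach is approached as far as the arm can. A call with a gripper value outside its range is refused whole. The fingers move at their own pace and stop on an object; FORCE is the grip in N (left out, the last holds). Time passes only in rows, so rows that do not move let the fingers close. It gives the time, the measured TCP pose, the force, the opening and the grip force at its end, in the units of the state.
- bot.read_state(): the state, without advancing time (a new reading comes with each control period).
- bot.grab_frame(name): name is "side" or "top" or "wrist"; returns the picture (420x560x3 uint8, red, green, blue); there is no depth.
- bot.camera_model(name): a dict with "intrinsics" (3x3 intrinsics, pixels), "world_to_cam" (4x4, takes a point from world to camera coordinates); the wrist camera has in their place "mount" (4x4, takes a point from camera to tool coordinates, whose origin is the TCP and whose axes are the flange's). Camera axes: x right, y down, z forward; pixel columns grow to the right and rows downward; lengths in mm; the calibration is good to about 2 mm. A picture is of the moment at which its call begins: read the wrist's pose just before it. camera_model takes no time and is no camera call.
- bot.hand_in(): hands the job in; it is judged then, once.
Trained networks look in the newest picture that a camera, given by its name, has taken for a name from the list of things; names that differ only in an ending like _2 or _b are one class to them, and where a whole thing is asked for, a point or a joint stands for the part that bears it (a point fixed in the world has none). Each returns a list of dicts, best first, with "p" (0 to 1); they miss things now and then, are a little off and sometimes report something else, mostly with a low value. They report only what shows in the picture. A call takes as long as a camera call.
- bot.find_in(camera, target): "point" ([x, y, z] in mm, in world coordinates, good to about 4 mm: the middle of the surface that is visible of it).
- bot.spot_point(camera, target): "point" ([x, y, z] in mm, in world coordinates, good to about 4 mm: a listed point, or the origin of a listed thing).
The state is a dict: "time": time; "q": joint angles; "qvel": joint speeds; "effort": joint torques, N m; "tcp_pos": TCP position; "ee_rot": TCP orientation; "ft_force": force on the tool from outside, world axes, zero at the start; "torque": the same for the moment, N m; "gripper_width": opening from 0.0 (shut) to 1.0 (fully open); "grip_force": force on a finger pad.
Only numpy, scipy, OpenCV 4.12 (cv2) and the standard library are available. Lean on these libraries where they do the work, as an engineer would, in place of code of your own. Each camera call takes 0.05 s, during which the arm holds its last target. There are 200 camera calls.

## Working session

There is one attempt and no reset: what is moved stays moved. The work goes in short steps, Python scripts to look and compute and a shell command to move; the robot and the scene stay as the last step left them, time stands still between calls to the robot, and variables do not carry over. Pictures are saved under pics/ and viewed, at most 10 in all, crops included, and the job is handed in when it is done.

```bash
mkdir -p pics; ls; cat > h.py <<'E'
from station import bot
import numpy as np, cv2
from scipy.spatial.transform import Rotation as R
def save(c,n):
    f=bot.grab_frame(c); cv2.imwrite(f'pics/{n}.png',f[:,:,::-1]); return f
def st():
    s=bot.read_state(); print({k:np.round(s[k],3).tolist() for k in('time','q','tcp_pos','ee_rot','ft_force','gripper_width','grip_force')}); return s
E
python3 - <<'E'
from h import *
st()
a=save('side','s0');b=save('top','t0')
cv2.imwrite('pics/st0.png',cv2.resize(np.vstack([a,b]),(560,600) if 0 else (560,600))[:,:,::-1]) if 0 else None
for c in('side','top'):
  for t in('lid_hinge','lid_press','handle','handle_grip','setting','leak_bottle','spanner','nipple','groove_roll'):
    r=bot.spot_point(c,t)
    print(c,t,[(np.round(d['point']).tolist(),round(d['p'],2)) for d in r[:2]])
st()
E
```

```text
pics
{'time': 0.0, 'q': [0.98, 0.528, 1.434, 0.0, 1.181, -0.179], 'tcp_pos': [250.298, 571.945, 243.571], 'ee_rot': [-3.139, -0.0, 2.729], 'ft_force': [-0.506, -0.379, -0.042], 'gripper_width': 1.0, 'grip_force': 0.0}
side lid_hinge [([727.0, 150.0, 140.0], 0.91)]
side lid_press [([571.0, 140.0, 311.0], 0.98)]
side handle [([635.0, -83.0, 160.0], 0.84)]
side handle_grip [([638.0, -205.0, 161.0], 0.74)]
side setting []
side leak_bottle [([647.0, -376.0, 2.0], 0.63)]
side spanner []
side nipple [([583.0, 400.0, 0.0], 0.76), ([486.0, -204.0, 4.0], 0.39)]
side groove_roll [([725.0, -181.0, 7.0], 0.9)]
top lid_hinge [([733.0, 152.0, 140.0], 0.69)]
top lid_press [([571.0, 144.0, 311.0], 0.6), ([484.0, -206.0, 9.0], 0.19)]
top handle [([633.0, -88.0, 159.0], 0.73)]
top handle_grip [([643.0, -206.0, 159.0], 0.85)]
top setting []
top leak_bottle [([734.0, 153.0, 140.0], 0.61), ([656.0, -379.0, -5.0], 0.58)]
top spanner [([482.0, -210.0, 9.0], 0.87)]
top nipple []
top groove_roll [([724.0, -184.0, 13.0], 0.88), ([633.0, -88.0, 162.0], 0.31)]
{'time': 1.0, 'q': [0.979, 0.527, 1.433, 0.0, 1.181, -0.179], 'tcp_pos': [250.71, 572.498, 244.562], 'ee_rot': [3.142, -0.0, 2.729], 'ft_force': [0.309, 0.542, 0.013], 'gripper_width': 1.001, 'grip_force': 0.0}
```

View pics/s0.png

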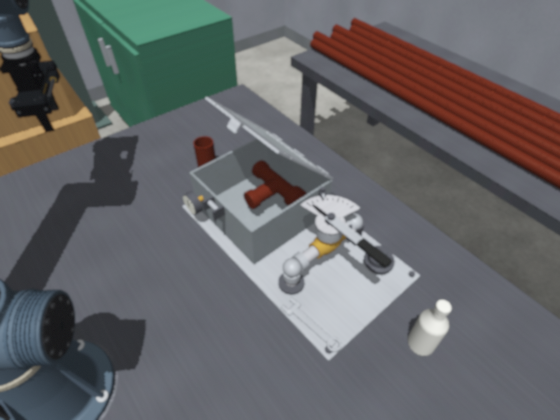

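View pics/t0.png

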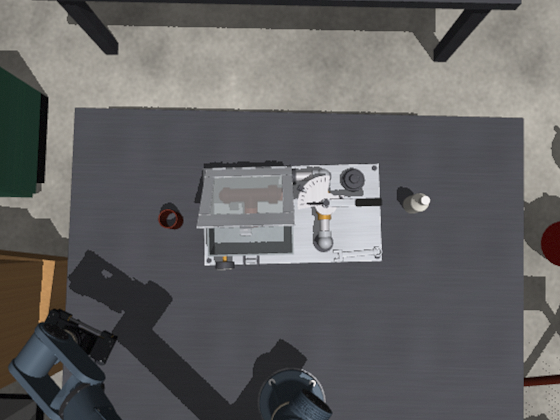

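The side view shows the lid half open (front edge roughly from (207,98) to (328,178)). The lever sleeve is at (375,250), with the dial at (330,207). The top view agrees: sleeve at (368,202), spanner at (357,254), bottle at (420,203). From the detections the lid is open about 0.82 rad and the rig's yaw is about 0.05. I'll raise the arm and go above the lid.

```bash
python3 -m crank '[[[0,0,-3.8],0,1],[[0,0,-3.8],0,1],[[0,0,-3.8],0,1],[[0,0,-3.8],0,1],[[-3.36,-1.89,0],0,1],[[-3.36,-1.89,0],0,1],[[-3.36,-1.89,0],0,1],[[-3.36,-1.89,0],0,1],[[-3.36,-1.89,0],0,1],[[-3.36,-1.89,0],0,1],[[-3.36,-1.89,0],0,1],[[-3.36,-1.89,0],0,1]]' 20
python3 -m crank '[[[0,0,0],7,1],[[0,0,0],7,1],[[0,0,0],7,1],[[0,0,0],7,1],[[0,0,0],7,1],[[0,0,0],7,1],[[0,0,0],7,1],[[0,0,0],7,1],[[0,0,0],7.5,1],[[0,0,0],0,1]]'
```

```text
time: 2.0
tcp_pos: [437.0, 324.5, 396.8]
ee_rot: [3.141, 0.0, 2.729]
ft_force: [0.6, 0.2, -1.4]
gripper_width: 0.169
grip_force: 0.0
time: 2.83
tcp_pos: [436.2, 326.1, 396.6]
ee_rot: [3.142, 0.0, 1.624]
ft_force: [0.2, -0.1, 0.8]
gripper_width: 0.009
grip_force: 0.0
```

```bash
python3 -m crank '[[[-3.19,2.23,0],0,1],[[-3.19,2.23,0],0,1],[[-3.19,2.23,0],0,1],[[-3.19,2.23,0],0,1],[[-3.19,2.23,0],0,1],[[-3.19,2.23,0],0,1],[[0,0,0],0,1],[[0,0,0],0,1]]'
python3 - <<'E'
from h import *
st(); save('wrist','w1'); save('side','s1')
for c in ('wrist','side'):
  for t in('lid_hinge','lid_press','setting','handle','handle_grip'):
    r=bot.spot_point(c,t)
    print(c,t,[(np.round(d['point']).tolist(),round(d['p'],2)) for d in r[:2]])
E
```

```text
time: 3.5
tcp_pos: [581.5, 140.6, 395.9]
ee_rot: [-3.141, -0.0, 1.625]
ft_force: [-1.1, 0.0, -0.5]
gripper_width: 0.007
grip_force: 0.0
{'time': 3.5, 'q': [0.051, 0.36, 1.292, 0.0, 1.491, -0.004], 'tcp_pos': [581.476, 140.629, 395.901], 'ee_rot': [-3.141, -0.0, 1.625], 'ft_force': [-1.091, 0.036, -0.464], 'gripper_width': 0.007, 'grip_force': 0.0}
wrist lid_hinge [([732.0, 148.0, 132.0], 0.92)]
wrist lid_press [([571.0, 145.0, 311.0], 0.76)]
wrist setting []
wrist handle []
wrist handle_grip []
side lid_hinge [([726.0, 151.0, 138.0], 0.76)]
side lid_press [([574.0, 140.0, 310.0], 0.66), ([631.0, -84.0, 159.0], 0.16)]
side setting []
side handle [([631.0, -80.0, 157.0], 0.66)]
side handle_grip [([639.0, -205.0, 160.0], 0.75)]
```

View pics/w1.png

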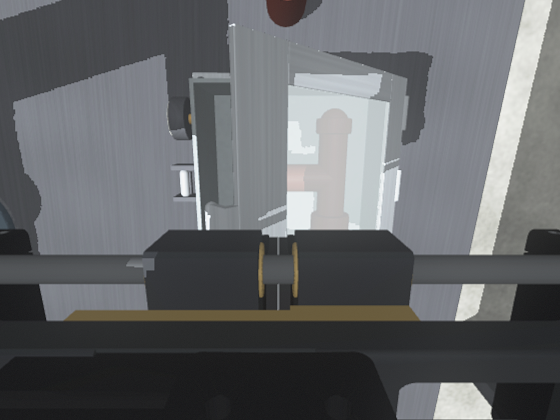

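The wrist view shows the lid's front rail upright at columns 232–288, ahead of the closed fingers at (278,255). All three cameras put lid_press at about (571,142,311). I'll push the lid down along its arc.

```bash
python3 -m crank '[[[0,0,1.5],0,1],[[0,0,1.5],0,1],[[0,0,1.6],0,1],[[0,-0.7,0.7],0,1],[[0,-0.7,0.7],0,1],[[0,-0.7,0.7],0,1],[[0,-0.75,1.0],0,1],[[0,-0.75,1.0],0,1],[[0,-0.75,1.0],0,1]]'
python3 - <<'E'
from h import *
save('side','s2')
for t in('lid_hinge','lid_press'):
    r=bot.spot_point('side',t)
    print(t,[(np.round(d['point']).tolist(),round(d['p'],2)) for d in r[:2]])
E
```

```text
time: 4.85
tcp_pos: [537.8, 140.2, 300.2]
ee_rot: [3.138, -0.0, 1.626]
ft_force: [2.0, 0.9, 1.5]
gripper_width: 0.006
grip_force: 1.2
lid_hinge [([728.0, 147.0, 138.0], 0.76)]
lid_press [([539.0, 142.0, 273.0], 0.67)]
```

```bash
python3 -m crank '[[[0,-0.6,1.1],0,1],[[0,-0.6,1.1],0,1],[[0,-0.6,1.1],0,1],[[0,-0.42,1.17],0,1],[[0,-0.42,1.17],0,1],[[0,-0.42,1.17],0,1],[[0,-0.25,1.2],0,1],[[0,-0.25,1.2],0,1],[[0,-0.25,1.0],0,1]]'
python3 - <<'E'
from h import *
for t in('lid_hinge','lid_press'):
    save('side','s3')
    r=bot.spot_point('side',t)
    print(t,[(np.round(d['point']).tolist(),round(d['p'],2)) for d in r[:2]])
E
```

```text
time: 5.75
tcp_pos: [500.5, 138.1, 197.7]
ee_rot: [3.139, -0.0, 1.626]
ft_force: [0.8, 1.0, 1.2]
gripper_width: 0.006
grip_force: 0.8
lid_hinge [([726.0, 151.0, 138.0], 0.72)]
lid_press [([502.0, 135.0, 171.0], 0.91)]
```

Following well. Next, down onto the catch and through it.

```bash
python3 -m crank '[[[0,-0.1,0.8],0,1],[[0,-0.1,0.7],0,1],[[0,0,0.4],0,1],[[0,0,0.4],0,1],[[0,0,0],0,1]]'; python3 -m crank '[[[0,0,0.3],0,1],[[0,0,0.3],0,1],[[0,0,0.3],0,1],[[0,0,0],0,1],[[0,0,0],0,1]]'
```

```text
time: 6.37
tcp_pos: [497.6, 137.8, 174.6]
ee_rot: [3.14, 0.0, 1.626]
ft_force: [-0.6, 0.2, 2.4]
gripper_width: 0.006
grip_force: 1.4
time: 6.78
tcp_pos: [496.7, 137.8, 166.8]
ee_rot: [-3.141, 0.0, 1.627]
ft_force: [-3.8, -0.6, 14.0]
gripper_width: 0.005
grip_force: 7.2
```

```bash
python3 -m crank '[[[0,0,0.15],0,1],[[0,0,0.15],0,1],[[0,0,0.1],0,1],[[0,0,0],0,1],[[0,0,0],0,1]]'; 
python3 -m crank '[[[0,0,-1.5],0,1],[[0,0,-3],0,1],[[0,0,-3],0,1],[[0,0,-3],0,1],[[0,0,-2],0,1],[[0,0,0],0,1]]'
python3 - <<'E'
from h import *
for c in('side','wrist'):
  save(c,c[0]+'4')
  for t in('lid_hinge','lid_press','handle','handle_grip','setting'):
    r=bot.spot_point(c,t)
    print(c,t,[(np.round(d['point'],1).tolist(),round(d['p'],2)) for d in r[:2]])
E
```

```text
time: 7.2
tcp_pos: [496.7, 137.9, 166.5]
ee_rot: [3.14, 0.001, 1.627]
ft_force: [-10.0, -1.8, 40.6]
gripper_width: 0.005
grip_force: 20.5
time: 7.7
tcp_pos: [499.4, 138.1, 290.4]
ee_rot: [3.133, -0.0, 1.627]
ft_force: [0.7, 0.9, 0.1]
gripper_width: 0.007
grip_force: 0.0
side lid_hinge [([629.1, -85.6, 159.0], 0.71), ([726.6, 151.2, 136.9], 0.59)]
side lid_press []
side handle [([632.3, -84.1, 161.0], 0.68)]
side handle_grip [([641.6, -205.7, 160.4], 0.56)]
side setting []
wrist lid_hinge [([731.9, 148.1, 132.8], 0.56)]
wrist lid_press [([495.2, 141.6, 144.5], 0.7)]
wrist handle [([633.4, -85.7, 158.9], 0.58)]
wrist handle_grip []
wrist setting []
```

```bash
python3 -m crank '[[[-3.5,1.23,0],0,-1],[[-3.5,1.23,0],0,-1],[[-3.5,1.23,0],0,-1],[[-3.5,1.23,0],0,-1],[[-3.5,1.23,0],0,-1],[[-3.5,1.23,0],0,-1],[[-3.5,1.23,0],0,-1],[[-3.5,1.23,0],0,-1],[[-3.5,1.23,0],0,-1],[[-3.5,1.23,0],0,-1],[[0,0,0],0,-1],[[0,0,0],0,-1]]'
python3 - <<'E'
from h import *
st()
for c in('wrist','side','top'):
  save(c,c[0]+'5')
  for t in('handle','handle_grip','setting','lid_press'):
    r=bot.spot_point(c,t); f=bot.find_in(c,t)
    print(c,t,[(np.round(d['point'],1).tolist(),round(d['p'],2)) for d in r[:2]],[(np.round(d['point'],1).tolist(),round(d['p'],2)) for d in f[:2]])
E
```

```text
time: 9.3
tcp_pos: [639.5, -207.0, 285.5]
ee_rot: [-3.141, -0.001, 1.623]
ft_force: [0.2, 0.9, 0.1]
gripper_width: 0.832
grip_force: 0.0
{'time': 9.3, 'q': [-0.479, 0.556, 1.257, 0.0, 1.329, -0.531], 'tcp_pos': [639.454, -206.955, 285.486], 'ee_rot': [-3.141, -0.001, 1.623], 'ft_force': [0.189, 0.905, 0.095], 'gripper_width': 0.832, 'grip_force': 0.0}
wrist handle [([633.7, -86.6, 158.3], 0.83)] [([636.6, -143.7, 163.7], 0.78)]
wrist handle_grip [([635.8, -205.7, 159.7], 0.87)] [([634.4, -147.0, 161.5], 0.77)]
wrist setting [([483.7, -208.2, 9.7], 0.55)] [([647.9, -353.7, 49.4], 0.21)]
wrist lid_press [] []
side handle [([634.6, -84.9, 160.9], 0.71)] [([632.6, -163.3, 167.2], 0.68)]
side handle_grip [([636.9, -207.1, 161.0], 0.55)] [([630.1, -167.4, 163.9], 0.75)]
side setting [([648.2, -376.2, 3.0], 0.46)] [([675.2, -10.8, 156.0], 0.47)]
side lid_press [([499.6, 138.1, 145.0], 0.79)] [([593.5, 128.8, 144.6], 0.84)]
top handle [([631.6, -86.8, 156.9], 0.53)] [([633.3, -121.2, 162.9], 0.59)]
top handle_grip [([642.3, -207.7, 160.3], 0.71)] [([640.5, -116.3, 163.8], 0.53)]
top setting [] [([677.3, -12.4, 161.4], 0.4)]
top lid_press [([498.6, 142.7, 147.0], 0.82)] [([601.5, 141.3, 146.4], 0.9)]
```

View pics/w5.png

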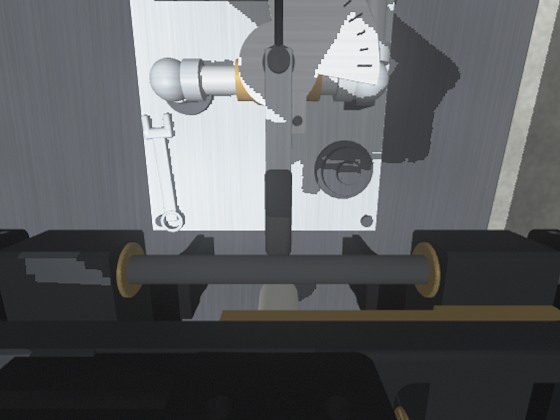

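The wrist view shows the sleeve at column 278, rows 170–255, square between the jaws. The axis is at (278,60), and the dial runs out of the picture at the top right. I'll shift 110 mm toward the box for a close look at the setting pointer.

```bash
python3 -m crank '[[[3.7,0,0],0,-1],[[3.7,0,0],0,-1],[[3.6,0,0],0,-1],[[0,0,0],0,-1],[[0,0,0],0,-1]]'
python3 - <<'E'
from h import *
s=st()
f=save('wrist','w6')
for t in('handle','setting'):
    r=bot.spot_point('wrist',t); g=bot.find_in('wrist',t)
    print(t,[(np.round(d['point'],1).tolist(),round(d['p'],2)) for d in r[:2]],[(np.round(d['point'],1).tolist(),round(d['p'],2)) for d in g[:2]])
m=bot.camera_model('wrist'); print(m)
cv2.imwrite('pics/w6c.png',cv2.resize(f[0:260,180:480],None,fx=2.3,fy=2.3,interpolation=cv2.INTER_CUBIC)[:,:,::-1])
E
```

```text
time: 11.07
tcp_pos: [633.0, -92.9, 286.7]
ee_rot: [3.142, 0.0, 1.63]
ft_force: [0.3, -0.8, 0.4]
gripper_width: 0.999
grip_force: 0.0
{'time': 11.067, 'q': [-0.32, 0.507, 1.345, -0.0, 1.29, -0.379], 'tcp_pos': [633.036, -92.888, 286.729], 'ee_rot': [3.142, 0.0, 1.63], 'ft_force': [0.311, -0.846, 0.422], 'gripper_width': 0.999, 'grip_force': 0.0}
handle [([635.3, -87.9, 155.8], 0.62), ([485.1, -205.0, 9.3], 0.43)] [([634.7, -104.7, 163.3], 0.87)]
setting [] [([672.8, -10.1, 155.7], 0.89)]
{'intrinsics': array([[304.77391199,   0.        , 277.82344028],
       [  0.        , 304.77391199, 209.86732018],
       [  0.        ,   0.        ,   1.        ]]), 'mount': array([[ 7.70187523e-04, -9.70471797e-01, -2.41213386e-01,
         6.57464004e+01],
       [ 9.99999320e-01,  5.36197772e-04,  1.03568955e-03,
        -9.87613533e-01],
       [-8.75769419e-04, -2.41214020e-01,  9.70471550e-01,
        -1.39223120e+02],
       [ 0.00000000e+00,  0.00000000e+00,  0.00000000e+00,
         1.00000000e+00]])}
```

View pics/w6c.png

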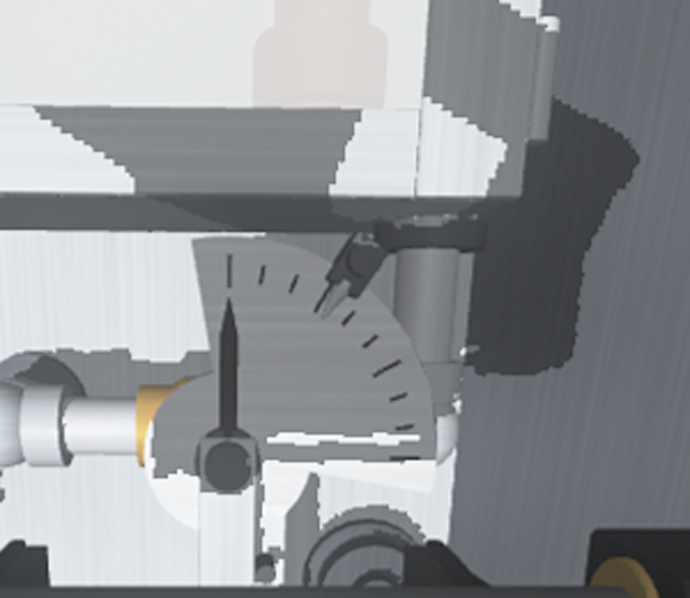

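The crop shows the axis at (227,462), the needle tip at (230,298), and the clamp's point at about (325,317) with its body running to (365,240). That puts it just past the long 30° tick (ticks run 0–90 in 10° steps). Next I'll project these to world coordinates.

```bash
cat >> h.py <<'E'
def wray(uv,z,pos,rot,scale=1,off=(0,0)):
    m=bot.camera_model('wrist'); K=m['intrinsics'];M=m['mount']
    p=np.array([uv[0]/scale+off[0],uv[1]/scale+off[1],1.])
    Rw=R.from_euler('xyz',rot).as_matrix()
    o=Rw@M[:3,3]+pos; d=Rw@M[:3,:3]@np.linalg.solve(K,p)
    return o+d*(z-o[2])/d[2]
E
python3 - <<'E'
from h import *
s=bot.read_state(); P,Q=s['tcp_pos'],s['ee_rot']
w=lambda u,v,z: wray((u,v),z,P,Q,2.3,(180,0))[:2]
t=[(229,270),(262,274),(293,283),(321,300),(348,318),(371,341),(387,367),(398,397),(404,427),(404,457)]
T=np.array([w(*p,148.3) for p in t])
# circle fit centre
A=np.c_[2*T,np.ones(len(T))]; c=np.linalg.lstsq(A,(T**2).sum(1),rcond=None)[0]; C=c[:2]; print('centre',C,'r',np.sqrt(c[2]+C@C))
ang=lambda p,C:np.degrees(np.arctan2(*(p-C)))
for z in(160,166,170): print('axis bolt',z,w(227,462,z))
for C2 in (C,w(227,462,166)):
  print('ticks',np.round([ang(x,C2) for x in T],1))
  for z in(158,162): print('needle',z,ang(w(230,298,z),C2),'r',np.linalg.norm(w(230,298,z)-C2))
  for z in(150,155,160,165): print('ptr',z,'tip',ang(w(325,317,z),C2),np.linalg.norm(w(325,317,z)-C2),'outer',ang(w(365,240,z),C2),np.linalg.norm(w(365,240,z)-C2))
E
```

```text
centre [632.8887837  -88.75735588] r 71.94238549460904
axis bolt 160 [633.01869549 -88.46086775]
axis bolt 166 [632.92330728 -87.15703123]
axis bolt 170 [632.85971514 -86.28780688]
ticks [-2.4  7.6 17.4 27.4 37.5 47.6 57.2 67.4 77.2 87. ]
needle 158 -2.0031457304085567 r 61.80341078545749
needle 162 -2.031749398650596 r 61.74834180641313
ptr 150 tip 31.324682758323306 66.54459248981918 outer 28.795316627243626 97.59200665455467
ptr 155 tip 30.796209344350594 66.2005744219249 outer 28.45641445621166 96.70968722291845
ptr 160 tip 30.26226068619906 65.86224690989762 outer 28.11128381557525 95.83081358305978
ptr 165 tip 29.72284543724303 65.52969809421234 outer 27.759777158594304 94.95548141403916
ticks [-2.5  7.8 17.8 28.  38.3 48.6 58.3 68.5 78.5 88.3]
needle 158 -2.0892158201142697 r 60.20533876038248
needle 162 -2.1186581847394472 r 60.15031639811724
ptr 150 tip 32.03029440408412 65.16453242475374 outer 29.236521996767973 96.1757905510997
ptr 155 tip 31.494323915241836 64.81304092500952 outer 28.896670626538373 95.2890769591408
ptr 160 tip 30.952556432148974 64.4672824914151 outer 28.550447314142726 94.4057788308824
ptr 165 tip 30.404995845575712 64.12734985776093 outer 28.197697169877923 93.52599293752647
```

```bash
python3 -m crank '[[[0,3,2],0,-1],[[0,0.5,2],0,-1],[[0,0,2],0,-1],[[0,0,0],0,-1],[[0,0,0],0,-1],[[0,0,0],0,-1]]'
python3 - <<'E'
from h import *
s=st()
f=save('wrist','w7')
r=bot.find_in('wrist','setting'); print(r[:1])
cv2.imwrite('pics/w7c.png',cv2.resize(f[20:240,130:410],None,fx=2.5,fy=2.5,interpolation=cv2.INTER_CUBIC)[:,:,::-1])
E
```

```text
time: 11.82
tcp_pos: [668.6, -94.0, 227.3]
ee_rot: [3.14, 0.001, 1.625]
ft_force: [0.0, 0.4, 0.3]
gripper_width: 0.999
grip_force: 0.0
{'time': 11.817, 'q': [-0.305, 0.614, 1.315, -0.0, 1.212, -0.359], 'tcp_pos': [668.568, -93.959, 227.346], 'ee_rot': [3.14, 0.001, 1.625], 'ft_force': [0.017, 0.376, 0.335], 'gripper_width': 0.999, 'grip_force': 0.0}
[{'point': [675.5, -10.9, 151.0], 'p': 0.63}]
```

View pics/w7c.png

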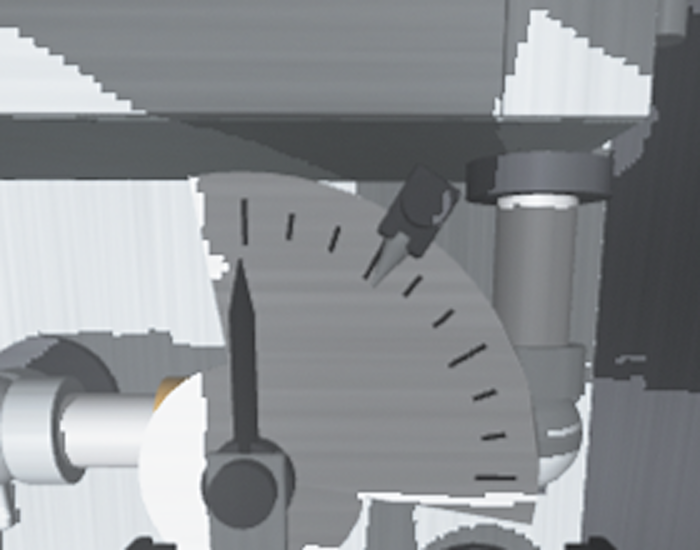

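The crop shows the clamp's point at (374,286), its axis running to (418,205), and the needle tip at (241,260).

```bash
python3 - <<'E'
from h import *
s=bot.read_state(); P,Q=s['tcp_pos'],s['ee_rot']
w=lambda u,v,z: wray((u,v),z,P,Q,2.5,(130,20))[:2]
t=[(244,221),(291,227),(335,239),(412,286),(443,319),(467,355),(484,394),(493,436),(495,478)]
T=np.array([w(*p,148.3) for p in t])
A=np.c_[2*T,np.ones(len(T))]; c=np.linalg.lstsq(A,(T**2).sum(1),rcond=None)[0]; C=c[:2]; print('centre',C)
ang=lambda p,C:np.degrees(np.arctan2(*(p-C)))
print('ticks',np.round([ang(x,C) for x in T],1),'bolt',w(240,493,166),'needle',ang(w(241,260,160),C))
for z in(150,155,160,165):
  a,b=w(374,286,z),w(418,205,z); print(z,ang(a,C),np.linalg.norm(a-C),ang(b,C),'dir',ang(b,a))
E
```

```text
centre [633.09985527 -85.14692714]
ticks [-2.9  7.4 17.3 37.1 47.2 57.  66.8 77.  87.1] bolt [632.30966775 -85.26759105] needle -2.2301396361879084
150 30.03248689980134 65.67950668113716 28.935690786182 dir 25.975145855233038
155 29.9931286350687 65.66178827251453 28.9250985307357 dir 25.975145855232842
160 29.953749142050484 65.64410086474102 28.91436893861535 dir 25.975145855232885
165 29.914348440802236 65.62644448288246 28.90349932214744 dir 25.97514585523294
```

```bash
python3 -m crank '[[[-2.75,-0.9,0],0,-1],[[-2.75,-0.9,0],0,-1],[[-2.75,-0.9,0],0,-1],[[-2.75,-0.9,0],0,-1],[[0,0,2],0,-1],[[0,0,0],0,-1],[[0,0,0],0,-1]]'
```

```text
time: 12.5
tcp_pos: [637.7, -204.8, 206.7]
ee_rot: [-3.141, -0.001, 1.626]
ft_force: [-0.2, 0.8, 0.0]
gripper_width: 0.999
grip_force: 0.0
```

```bash
python3 -m crank '[[[0,0,2],0,-1],[[0,0,2],0,-1],[[0,0,0.5],0,-1],[[0,0,0],0,-1],[[0,0,0],0,1],[[0,0,0],0,1],[[0,0,0],0,1],[[0,0,0],0,1],[[0,0,0],0,1],[[0,0,0],0,1],[[0,0,0],0,1],[[0,0,0],0,1]]' 40; python3 -m crank '[[[0,0,0],0,1],[[0,0,0],0,1],[[0,0,0],0,1]]'
```

```text
time: 13.5
tcp_pos: [638.3, -204.9, 161.6]
ee_rot: [3.142, 0.0, 1.626]
ft_force: [0.1, -0.6, 0.5]
gripper_width: 0.478
grip_force: 0.0
time: 13.75
tcp_pos: [639.3, -204.8, 161.4]
ee_rot: [3.139, 0.0, 1.626]
ft_force: [2.7, 0.5, -0.9]
gripper_width: 0.265
grip_force: 40.0
```

```bash
python3 -m crank '[[[0.022,-0.726,0],3.5,1],[[0.022,-0.726,0],3.5,1],[[0.022,-0.726,0],3.5,1],[[0.022,-0.726,0],3.5,1],[[0.022,-0.726,0],3.5,1],[[0.022,-0.726,0],3.5,1],[[0.022,-0.726,0],3.5,1],[[0.022,-0.726,0],3.5,1],[[0,0,0],0,1],[[0,0,0],0,1],[[0,0,0],0,1]]'
python3 - <<'E'
from h import *
s=st(); 
for C in((633,-86),(633,-87),(632.5,-85.5)):
  d=np.array(s['tcp_pos'][:2])-C; print(np.degrees(np.arctan2(-d[0],-d[1])),np.hypot(*d), 'yaw ang',90-np.degrees(s['ee_rot'][2]))
for c in('side','top'):
  save(c,c[0]+'8')
  for t in ('handle','handle_grip'):
    print(c,t,bot.spot_point(c,t)[:1])
  print(bot.find_in(c,'setting')[:1])
E
```

```text
time: 14.67
tcp_pos: [583.7, -194.3, 161.4]
ee_rot: [3.138, -0.001, 1.14]
ft_force: [5.8, 0.9, -3.1]
gripper_width: 0.268
grip_force: 40.1
{'time': 14.667, 'q': [-0.503, 0.614, 1.537, 0.001, 0.987, -0.073], 'tcp_pos': [583.709, -194.267, 161.418], 'ee_rot': [3.138, -0.001, 1.14], 'ft_force': [5.827, 0.865, -3.054], 'gripper_width': 0.268, 'grip_force': 40.07}
24.478520583677643 118.95942578370773 yaw ang 24.69169061218109
24.679627461595217 118.05003629778344 yaw ang 24.69169061218109
24.160227644606895 119.20914752470588 yaw ang 24.69169061218109
side handle [{'point': [633.2, -83.0, 158.6], 'p': 0.65}]
side handle_grip [{'point': [581.9, -197.5, 161.2], 'p': 0.78}]
[{'point': [674.6, -11.5, 157.1], 'p': 0.56}]
top handle [{'point': [632.3, -87.3, 158.4], 'p': 0.75}]
top handle_grip [{'point': [589.0, -193.5, 160.1], 'p': 0.65}]
[{'point': [675.5, -9.1, 162.6], 'p': 0.43}]
```

```bash
python3 -m crank '[[[0.012,-0.54,0],2.6,1],[[0.012,-0.54,0],2.6,1],[[0,0,0],0,1],[[0,0,0],0,1],[[0,0,0],0,1],[[0,0,0],0,1]]'
python3 - <<'E'
from h import *
s=st(); 
for C in((633,-86),(632.5,-85.5)):
  d=np.array(s['tcp_pos'][:2])-C; print(np.degrees(np.arctan2(-d[0],-d[1])), 'yaw ang',90-np.degrees(s['ee_rot'][2]))
f=save('side','s9');g=save('top','t9')
o=[]
for c,im in(('side',f),('top',g)):
  m=bot.camera_model(c); X=m['world_to_cam']@np.array([650,-50,158,1.]); u=m['intrinsics']@X[:3]; u=(u[:2]/u[2]).round().astype(int); print(c,u,X[2],m['intrinsics'][0,0])
  o.append(cv2.resize(im[u[1]-35:u[1]+35,u[0]-25:u[0]+25],None,fx=8,fy=8,interpolation=cv2.INTER_CUBIC))
cv2.imwrite('pics/c9.png',np.hstack(o)[:,:,::-1])
E
```

```text
time: 15.57
tcp_pos: [574.2, -189.4, 161.4]
ee_rot: [3.138, -0.001, 1.05]
ft_force: [5.0, 0.8, -4.2]
gripper_width: 0.269
grip_force: 40.1
{'time': 15.567, 'q': [-0.504, 0.602, 1.564, 0.001, 0.972, 0.017], 'tcp_pos': [574.226, -189.409, 161.412], 'ee_rot': [3.138, -0.001, 1.05], 'ft_force': [4.981, 0.819, -4.242], 'gripper_width': 0.269, 'grip_force': 40.088}
29.612552789269323 yaw ang 29.853414700375573
29.28466865866311 yaw ang 29.853414700375573
side [325 206] 922.8212948888721 397.35837873952346
top [314 197] 1487.7808087345413 498.8611309628709
```

View pics/c9.png

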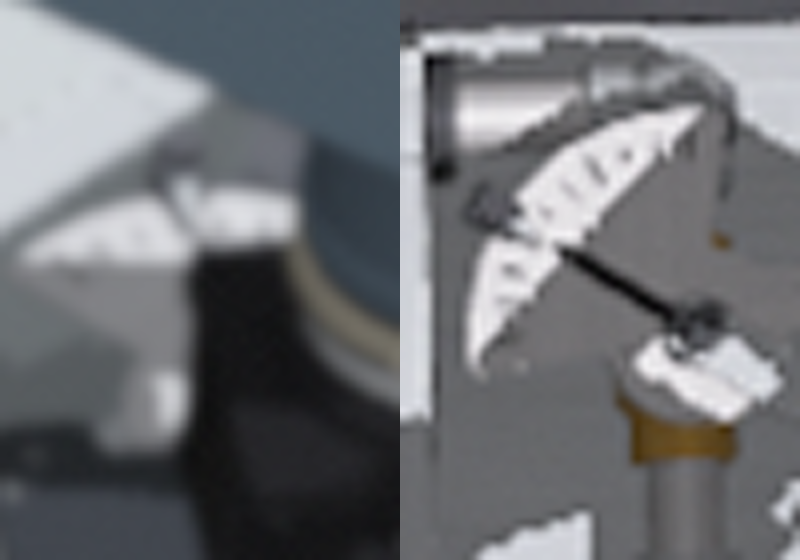

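In the top crop the needle runs from (700,322) to (560,248) at 27.9°, and the clamp at (495,210) lies at about 28–28.6°, so they line up within a degree. In the wrist measurements the lever is at 29.6° against a target of 29.7°. The lid was detected flat at 145 mm, so I'm handing in while holding.

```bash
python3 -c "
from h import *
print(bot.spot_point('side','lid_press')[:1]); st(); print(bot.hand_in())"
```

```text
[{'point': [499.8, 138.1, 144.0], 'p': 0.95}]
{'time': 15.717, 'q': [-0.504, 0.602, 1.564, 0.001, 0.972, 0.017], 'tcp_pos': [574.222, -189.45, 161.422], 'ee_rot': [3.138, -0.001, 1.05], 'ft_force': [6.242, 0.332, -3.98], 'gripper_width': 0.269, 'grip_force': 40.089}
the job is handed in; nothing more can be done
None
```

The lid is pressed shut past its catch, the lever is gripped with its needle opposite the setting pointer (within about 1° by my measurements), and the job was handed in at 15.7 s while still holding; no verdict came back.

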